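# Hold the ejector of the pill press down with its long punch

## Task

Set up the small green pill press: swing its guide arm out over the die until it clicks into its end notch, then take the long brass-knobbed punch from the wooden block, thread it down through the flared bushing of the arm and on into the die below, push the spring-loaded ejector in the die all the way down and keep it down while I tighten the lock screw. Finish while still holding the punch pressed down; leave the short black-knobbed punch in its block and the jar, bottle and packet standing where they are.

Things in the scene. Friction and masses are not known exactly. Their poses are not given: they have to be found in the camera images.
- press: small bench pill press, painted green, fixed to the counter: base plate 160 x 110 mm with its top at 20 mm, die at the front, post at the back. Origin: centre of the underside, on the counter; its x axis runs from front to back, z up. The die axis lies at x = -35 mm, the post at x = +50 mm
- guide_arm (a joint): the press's swinging guide arm, rad; parked to the press's right side near 0, grows as it swings (clockwise from above) to the front. It stays where it is left up to 0.8; from 0.87 a sprung ball rides up a ridge (crest at 1.05; 4 N at the handle, and springs back if let go), then drops into the end notch at the stop, 1.20 = seated, its bushing over the die
- guide_handle (a point): top centre of the arm's upright black handle peg, 15 mm thick, 155 mm above the counter; the peg's lower end is 42 mm down, on the arm, and its thickest part is 5 to 23 mm below its top. 130 mm from the post axis, 45 mm beyond the arm's bushing; moves with the arm
- guide_hinge (a point): point on the upright axis of the post about which the guide arm turns, 124 mm above the counter; the arm's top is at about 112 mm, the nut on the post reaches 127 mm
- guide_mouth (a point): centre of the upper rim of the flared brass bushing in the guide arm, 118 mm above the counter, 85 mm from the post axis; bore 15 mm, 24 mm long straight part, flaring to 27 mm over the top 6 mm; its lower end is 30 mm below this point. Moves with the arm; seated, it is straight above the die
- die_mouth (a point): centre of the upper rim of the flared brass die bushing, 58 mm above the counter; bore 15 mm, flaring to 27 mm over the top 6 mm. The ejector's face is inside it, 12 mm below this point when up and 26 mm below it when fully down
- ejector (a joint): the spring-loaded steel ejector disc in the die, m: 0 = up, grows as it is pushed down, 0.014 = fully down on its stop. The spring pushes back with 4 N at the top and 9 N at the bottom, more than the punch weighs; a red pin in the black slot at the die's front goes down with it
- punch_block: wooden block 54 x 120 x 42 mm, fixed, with two holes 30 mm either side of its middle along its long y axis, one punch upright in each (either may be in either), bores 14.5 mm, 34 mm deep. Origin: centre of the underside; z up
- long_punch: the long punch: steel rod 12 mm thick and 110 mm long with a chamfered tip, above it a brass grip knob 24 mm thick and 38 mm high (from 110 to 148 mm above the tip); a steel collar 18 mm thick is the last 4 mm of the rod under the knob. About 0.16 kg. Origin: centre of the tip's face; z runs up the rod to the knob
- short_punch: the other punch, to be left alone: same but with a rod of only 85 mm and a black knob. Origin: centre of the tip's face; z runs up the rod
- spice_jar: small glass jar with green label and black cap, 40 mm wide, 105 mm high, a bystander. Origin: centre of the underside
- tincture: small dark dropper bottle with white label, 28 mm wide, 69 mm high, a bystander. Origin: centre of the underside
- packet: brown paper herb packet tied with string, 63 x 78 x 48 mm, a bystander. Origin: centre of the underside
Not all that is in view belongs to the job. What is shaped like the long_punch but purple or turquoise is not meant.

How it is judged:
On the way, in this order (a step that is already met when the one before it is completed fails the run):
1. the guide arm is seated in its end notch (value of joint guide_arm above 1.17 rad), for 0.2 s.
2. the tip of the long punch has passed the bushing of the seated arm (value of joint guide_arm above 1.17 rad and z of long_punch in the frame of guide_mouth below -0.032 m and horizontal distance between long_punch and guide_mouth below 0.005 m), for 0.05 s.
3. the tip of the long punch has entered the die (z of long_punch in the frame of die_mouth below -0.008 m and horizontal distance between long_punch and die_mouth below 0.003 m), for 0.05 s.
At the end, for the whole second after the job is handed in: Guide arm seated (joint over 1.17 rad), ejector held down by at least 10 of its 14 mm, the long punch's tip over 20 mm below the die mouth and within 3 mm of the die axis, the punch upright within 0.06 rad, the fingers on the punch (value of joint guide_arm above 1.17 rad and value of joint ejector above 0.01 m and z of long_punch in the frame of die_mouth below -0.02 m and horizontal distance between long_punch and die_mouth below 0.003 m and angle between the z axis of long_punch and the z axis of press, either way round below 0.06 rad and contact force between the fingers and long_punch above 1 N); the arm keeps its last pose, push and grip.
It fails at once if the jar, bottle or packet is pushed or knocked over (distance of any of spice_jar, tincture, packet from where it was at the start of the episode above 0.02 m or angle between any of spice_jar, tincture, packet's own z axis and vertical above 0.5 rad).
It fails at once if the short punch is taken out of its block (distance of short_punch from where it was at the start of the episode above 0.02 m).
It also fails if it takes over 59 s, if anything falls off the work surface, if the arm or the gripper's body presses on something with over 40 N, if the wrist force passes 120 N, or if a joint passes its speed limit or range.

## Robot

A 6-joint arm with a two-finger parallel gripper is mounted at the origin on a cart in front of the work surface, level with it; the furniture and walls round the work are solid. World frame = base frame: x ahead of the robot, y to its left, z up, the work surface at z = 0. Lengths are in m, angles in rad, forces in N, time in s.
With the tool pointing down it reaches from about 0.225 to 0.875 m from the base axis. Payload 3.4 kg.
Tool frame: the origin (TCP) lies between the finger pads; the fingertips stand env.tip_reach ahead of it and the grasp point (between the pads) lies 2 mm behind it (env.tip_reach is the distance from the TCP to the fingertips, in m); z points along the fingers, y is the line along which they close (so a half turn about z gives the same grasp; the last joint's range is limited). The gripper opens to 85 mm and grips with 20 to 120 N. Pads are 22 mm wide; open, the fingers measure 114 mm over their backs; the gripper's body (76 mm by 85 mm) begins 54 mm behind the grasp point. The pads swing forward as they close: fully open they stand 13 mm farther back than shut.
Start: joints at [-1.316, 0.276, 1.505, -0, 1.361, -0.121], TCP at [0.211, -0.535, 0.248] pointing down, gripper open.
Joint ranges: [-2.89, 2.89], [-0.75, 2.08], [0.22, 2.7], [-1.18, 4.32], [0.11, 2.71], [-2.7, 2.7]. Speed limits (rad/s): [2.57, 2.57, 3.14, 3.14, 3.14, 3.14].

## Interface

Orientations are given as a rotation vector (axis times angle).
In Python, from cell import env, hand, planner, snapshot, get_calibration, search_frame, masks_of gives the robot as it stands. Calls block until the motion is done:
- env.move_ptp(position, orientation): joint-space move of the TCP to a pose.
- env.move_l(position, rotation=None, max_speed=0.15, contact_N=None): straight line of the TCP; rotation=None keeps the orientation; max_speed is the mean speed in m/s. With contact_N (N) it stops when the force on the tool has changed by that much, and returns True; else False.
- env.set_joints(angles): joint-space move.
- hand.ungrasp() and hand.gripper_close(force=None): open the fingers fully, or close them until they stop; force is the grip in N (None keeps the last).
- env.pause(seconds).
- planner.ik(position, orientation): joint angles nearest the present ones, or None.
- snapshot(name): name is "scene" or "top"; returns the picture (480x640x3 uint8, red, green, blue); there is no depth.
- get_calibration(name): a dict with "vfov" (degrees; the focal length in pixels is half the picture's height over the tangent of half this angle, whatever the lens; pixels are square), "cx", "cy" (the principal point, pixels), "R" (3x3) and "t" (3): a world point X has camera coordinates R X + t. Camera axes: x right, y down, z forward; pixel columns grow to the right and rows downward; lengths in m; the calibration is good to about 2 mm. A picture is of the moment at which its call begins. get_calibration takes no time and is no camera call.
A pose or a line that the arm cannot do raises env.Unreachable and nothing moves.
- env.hand_in(): hands the job in; it is judged then, once.
Trained networks look in the newest picture that a camera, given by its name, has taken for a name from the list of things; names that differ only in an ending like _2 or _b are one class to them, and where a whole thing is asked for, a point or a joint stands for the part that bears it (a point fixed in the world has none). Each returns a list of dicts, best first, with "conf" (0 to 1); they miss things now and then, are a little off and sometimes report something else, mostly with a low value. They report only what shows in the picture. A call takes as long as a camera call. They do not tell look-alikes from the thing itself.
- search_frame(name, camera): "box" ([left, top, right, bottom] in pixels, round what is visible of it).
- masks_of(name, camera): "region" (480x640 bool, what is visible of it) and "box" ([left, top, right, bottom] in pixels, round what is visible of it).
Readings, each from a call of its own:
- env.read_time(): time.
- env.read_joint_pos(): joint angles.
- env.read_qd(): joint speeds.
- env.read_tau(): joint torques, N m.
- env.read_position(): TCP position.
- env.read_tool_rot(): TCP orientation.
- env.read_wrist_force(): force on the tool from outside, world axes, zero at the start.
- env.read_moment(): the same for the moment, N m.
- env.read_finger_gap(): opening from 0.0 (shut) to 1.0 (fully open).
- env.read_finger_force(): force on a finger pad.
Only numpy, scipy, OpenCV 4.12 (cv2) and the standard library are available. Lean on these libraries where they do the work, as an engineer would, in place of code of your own. Each camera call takes 0.05 s, during which the arm holds its last target. There are 200 camera calls.

## Working session

There is one attempt and no reset: what is moved stays moved. The work goes in short steps, each a Python script; the robot and the scene stay as the last script left them, time stands still between calls to the robot, and variables do not carry over. Pictures are saved under pics/ and viewed, at most 10 in all, crops included, and the job is handed in when it is done.

```bash
ls; mkdir -p pics
python3 - <<'E'
from cell import *
import cv2,numpy as np
for c in("scene","top"):
    im=snapshot(c); cv2.imwrite(f"pics/{c}0.png",im[:,:,::-1])
    k=get_calibration(c);print(c,k)
    for n in("press","guide_arm","guide_handle","guide_mouth","die_mouth","punch_block","long_punch","short_punch","spice_jar","tincture","packet"):
        print(n,[(round(d["conf"],2),np.round(d["box"]).tolist()) for d in search_frame(n,c)[:4]])
print(env.tip_reach,env.read_tool_rot(),env.read_time())
E
```

```text
pics
scene {'vfov': 48.74534695569449, 'cx': 326.1641013228072, 'cy': 242.71435329191007, 'R': array([[ 4.71559828e-01, -8.81833810e-01,  6.77843318e-04],
       [-6.97342821e-01, -3.73373718e-01, -6.11804754e-01],
       [ 5.39763206e-01,  2.88029856e-01, -7.91008523e-01]]), 't': array([-0.03559373,  0.56599895,  0.57864853])}
press [(0.7, [335.0, 212.0, 454.0, 325.0]), (0.34, [318.0, 197.0, 363.0, 241.0])]
guide_arm [(0.55, [363.0, 222.0, 456.0, 259.0])]
guide_handle [(0.86, [362.0, 214.0, 456.0, 260.0])]
guide_mouth [(0.66, [359.0, 214.0, 456.0, 261.0])]
die_mouth [(0.9, [336.0, 216.0, 452.0, 324.0])]
punch_block [(0.4, [333.0, 214.0, 452.0, 326.0])]
long_punch [(0.94, [337.0, 303.0, 352.0, 354.0]), (0.9, [286.0, 212.0, 301.0, 268.0]), (0.8, [296.0, 284.0, 313.0, 338.0]), (0.78, [237.0, 242.0, 259.0, 287.0])]
short_punch [(0.62, [200.0, 260.0, 224.0, 304.0])]
spice_jar [(0.7, [269.0, 185.0, 293.0, 236.0])]
tincture [(0.62, [335.0, 215.0, 453.0, 325.0]), (0.57, [219.0, 206.0, 232.0, 235.0]), (0.17, [360.0, 212.0, 454.0, 260.0])]
packet [(0.57, [315.0, 199.0, 361.0, 238.0]), (0.23, 
[... 360 characters left out ...]
uide_arm [(0.84, [346.0, 188.0, 439.0, 216.0])]
guide_handle [(0.9, [343.0, 187.0, 436.0, 216.0]), (0.33, [260.0, 286.0, 282.0, 302.0])]
guide_mouth [(0.84, [344.0, 182.0, 434.0, 217.0])]
die_mouth [(0.8, [326.0, 184.0, 438.0, 278.0])]
punch_block [(0.9, [232.0, 282.0, 297.0, 350.0])]
long_punch [(0.81, [283.0, 233.0, 298.0, 253.0]), (0.68, [260.0, 287.0, 281.0, 304.0]), (0.48, [246.0, 235.0, 268.0, 256.0]), (0.48, [332.0, 295.0, 350.0, 313.0])]
short_punch [(0.61, [242.0, 316.0, 257.0, 333.0])]
spice_jar [(0.82, [242.0, 196.0, 270.0, 228.0])]
tincture [(0.49, [203.0, 235.0, 224.0, 255.0])]
packet [(0.94, [283.0, 166.0, 325.0, 207.0])]
0.017 [3.08614422e+00 5.86813775e-01 2.97811670e-06] 1.2
```

Run:
```python
import cv2
a=cv2.imread("pics/scene0.png")[170:370,180:480];cv2.imwrite("pics/s1.png",cv2.resize(a,None,fx=2.66,fy=2.66,interpolation=3))
a=cv2.imread("pics/top0.png")[155:365,190:470];cv2.imwrite("pics/t1.png",cv2.resize(a,None,fx=2.8,fy=2.8,interpolation=3))
```

```text
(no output)
```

View pics/s1.png

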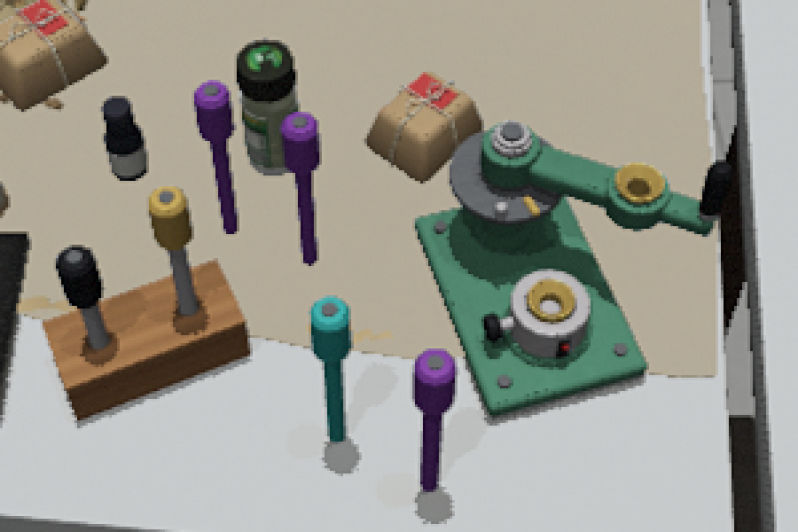

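View pics/t1.png

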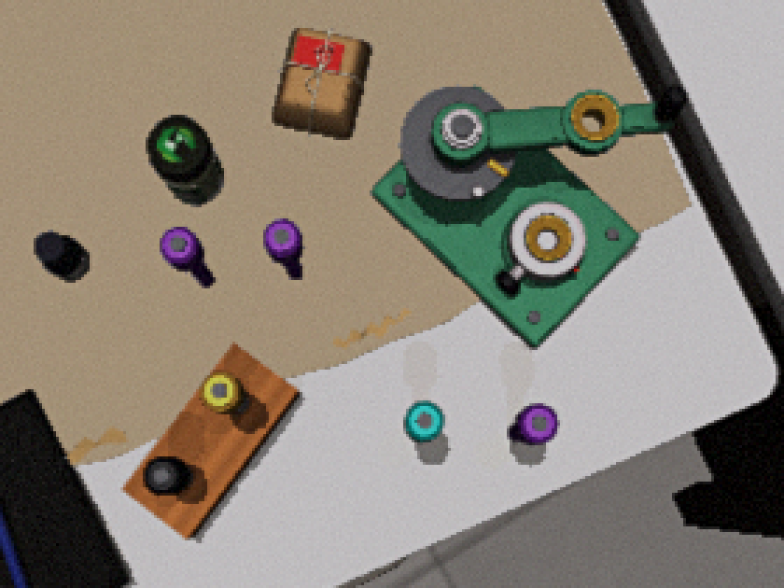

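The scene view shows the arm parked to the right (mouth at about (421,239), handle top (450,233), die mouth (387,283)). The brass punch is in the rear hole of the block at (243,244). In the top view they are at (402,197), (430,191), (386,240) and (269,295). Four decoy rods stand around; the ones nearest the job are front (turquoise, purple) and left (two purple).

```bash
cat > geo.py <<'E'
import numpy as np
from cell import *
def ray(c,uv):
    k=get_calibration(c);f=240/np.tan(np.radians(k["vfov"]/2))
    R=k["R"];d=R.T@np.array([(uv[0]-k["cx"])/f,(uv[1]-k["cy"])/f,1]);return -R.T@k["t"],d
def atz(c,uv,z):
    o,d=ray(c,uv);return o+d*(z-o[2])/d[2]
def proj(c,X):
    k=get_calibration(c);f=240/np.tan(np.radians(k["vfov"]/2))
    p=k["R"]@np.asarray(X)+k["t"];return np.array([k["cx"]+f*p[0]/p[2],k["cy"]+f*p[1]/p[2]])
def tri(a,b):
    A=0;B=0
    for o,d in(ray("scene",a),ray("top",b)):
        d=d/np.linalg.norm(d);P=np.eye(3)-np.outer(d,d);A=A+P;B=B+P@o
    return np.linalg.solve(A,B)
E
python3 - <<'E'
from geo import *
np.set_printoptions(precision=4,suppress=True)
S=lambda u,v:(180+u/2.66,170+v/2.66)
T=lambda u,v:(190+u/2.8,155+v/2.8)
P={"brass":(S(167,197),T(221,391),.156),"black":(S(77,257),T(158,473),.131),"nut":(S(512,131),T(463,127),.127),"mouth":(S(640,183),T(594,118),.118),
"handle":(S(720,168),T(671,99),.155),"die":(S(551,300),T(549,239),.058),"turq":(S(330,311),T(425,421),.148),"purpF":(S(434,362),T(539,424),.148),"purpB":(S(300,124),T(283,236),.148),"purpL":(S(212,90),T(179,245),.148),"jar":(S(265,58),T(178,145),.105)}
for n,(a,b,z) in P.items(): print(n,tri(a,b),atz("scene",a,z)[:2],atz("top",b,z)[:2])
E
```

```text
brass [0.4765 0.3606 0.1584] [0.4783 0.3614] [0.4764 0.3613]
black [0.4315 0.3998 0.1281] [0.4312 0.3966] [0.4303 0.4007]
nut [0.6402 0.215  0.1281] [0.6415 0.2149] [0.6402 0.2154]
mouth [0.6484 0.1308 0.1165] [0.6479 0.1298] [0.6475 0.1318]
handle [0.6509 0.0881 0.1532] [0.6511 0.0861] [0.6491 0.0906]
die [0.581  0.1548 0.0581] [0.5815 0.1543] [0.5806 0.1554]
turq [0.4584 0.2425 0.1483] [0.459  0.2421] [0.458 0.243]
purpF [0.4556 0.1763 0.1502] [0.457  0.1765] [0.4554 0.1764]
purpB [0.5689 0.3259 0.1472] [0.5685 0.3254] [0.5686 0.3261]
purpL [0.564  0.3869 0.1509] [0.5667 0.3879] [0.5639 0.3881]
jar [0.6354 0.3948 0.1089] [0.6388 0.3964] [0.6359 0.3959]
```

View pics/scene0.png

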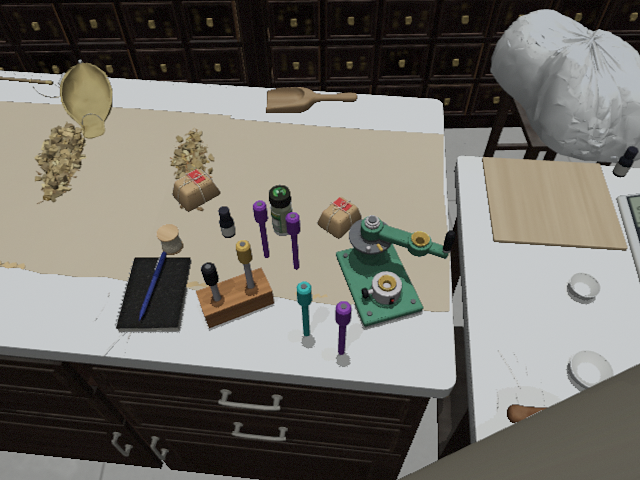

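View pics/top0.png

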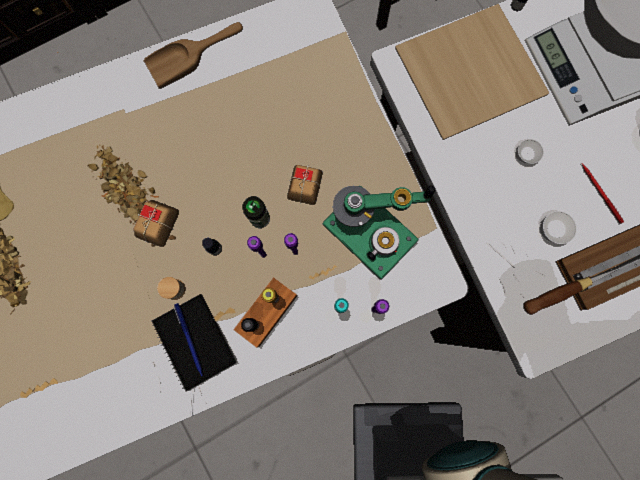

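The band beside the handle is just the gap between two counters, so nothing blocks the handle. The measured lengths match (post–mouth 85 mm, post–die 85 mm, holes 60 mm apart), so I swing the arm now.

```bash
cat >> geo.py <<'E'
from scipy.spatial.transform import Rotation as Ro
H=np.array([.6405,.2150]);D=np.array([.5806,.1550]);B=np.array([.4768,.3610])
def rv(phi):
    y=np.array([np.cos(phi),np.sin(phi),0]);z=np.array([0,0,-1.]);return Ro.from_matrix(np.c_[np.cross(y,z),y,z]).as_rotvec()
def han(a,z,r=.130): return np.array([*(H+r*np.array([np.cos(a),np.sin(a)])),z])
E
cat > a.py <<'E'
from geo import *
r=np.radians
np.set_printoptions(precision=3,suppress=True)
best=min((0,np.pi,-np.pi),key=lambda o:max(abs(q[5]) if (q:=planner.ik(han(r(a),.14),rv(r(a)+np.pi/2+o))) is not None else 9 for a in(-85,-136)))
for o in(0,np.pi):
  for p,f in((han(r(-85),.14),r(5)),(han(r(-136),.14),r(-46)),([*B,.137],r(49)),([*B,.31],r(49)),([*D,.16],r(-45)),([*D,.29],r(-45))): print(o,planner.ik(p,rv(f+o)))
o=best
env.move_ptp(han(r(-85),.25),rv(r(5)+o)); env.move_l(han(r(-85),.140),max_speed=.12)
hand.gripper_close(force=40); print(env.read_finger_gap(),env.read_position(),env.read_wrist_force(),env.read_time())
for a in range(-90,-131,-5): env.move_l(han(r(a),.140),rv(r(a)+np.pi/2+o),max_speed=.1)
print(env.read_wrist_force(),env.read_position())
for a in (-133,-135,-136.5):
    print(a,env.move_l(han(r(a),.140),rv(r(a)+np.pi/2+o),max_speed=.04,contact_N=30),env.read_wrist_force(),env.read_position())
import cv2
print(env.read_time())
cv2.imwrite("pics/t2.png",cv2.resize(snapshot("top")[155:365,190:470,::-1],None,fx=2.8,fy=2.8,interpolation=3))
E
python3 a.py
```

```text
0 [ 0.025  0.469  1.479 -0.     1.194 -0.063]
0 [ 0.1    0.337  1.702 -0.     1.103  0.903]
0 [ 0.532  0.39   1.623 -0.     1.129 -0.323]
0 [ 0.532  0.285  1.341 -0.     1.515 -0.323]
0 [ 0.145  0.374  1.585 -0.     1.182  0.931]
0 [ 0.145  0.296  1.373 -0.     1.472  0.931]
3.141592653589793 None
3.141592653589793 [ 0.1    0.337  1.702 -0.     1.103 -2.239]
3.141592653589793 None
3.141592653589793 None
3.141592653589793 [ 0.145  0.374  1.585 -0.     1.182 -2.211]
3.141592653589793 [ 0.145  0.296  1.373 -0.     1.472 -2.211]
0.1530665440584818 [0.652 0.085 0.14 ] [ 0.037 -0.204  0.076] 5.6083
[1.826 4.711 3.431] [0.558 0.116 0.14 ]
-133 False [0.951 6.192 3.223] [0.553 0.121 0.14 ]
-135 False [4.398 3.488 1.505] [0.55  0.123 0.14 ]
-136.5 False [ 9.296 -3.29  -1.287] [0.55  0.123 0.14 ]
8.8417
```

```bash
cat > b.py <<'E'
from geo import *
import cv2
r=np.radians
np.set_printoptions(precision=4,suppress=True)
hand.ungrasp(); p=env.read_position(); env.move_l([p[0],p[1],.24],max_speed=.2)
env.move_ptp([*B,.25],rv(r(49)))
im=snapshot("top");t=env.read_time();cv2.imwrite("pics/t3.png",cv2.resize(im[155:365,190:470,::-1],None,fx=2.8,fy=2.8,interpolation=3))
im=snapshot("scene");cv2.imwrite("pics/s3.png",cv2.resize(im[170:370,180:480,::-1],None,fx=2.66,fy=2.66,interpolation=3))
print(t,env.read_position())
E
python3 b.py
```

```text
11.4167 [0.4772 0.36   0.2495]
```

View pics/t3.png

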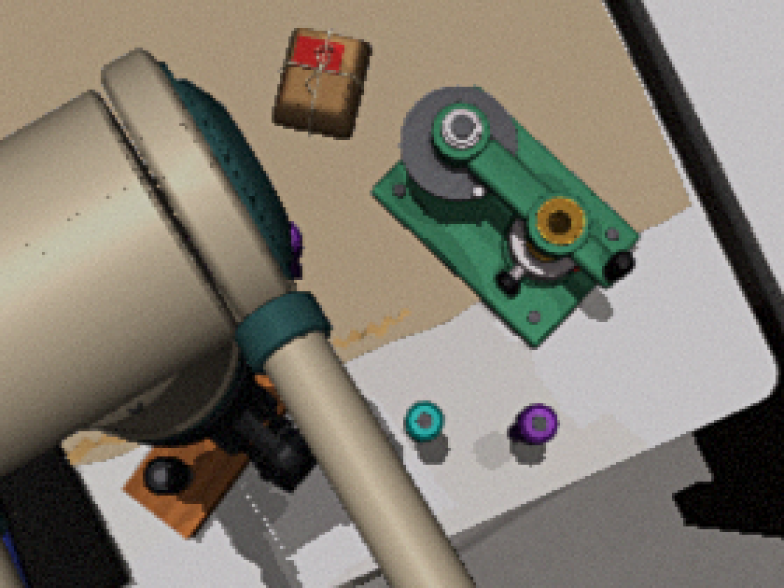

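View pics/s3.png

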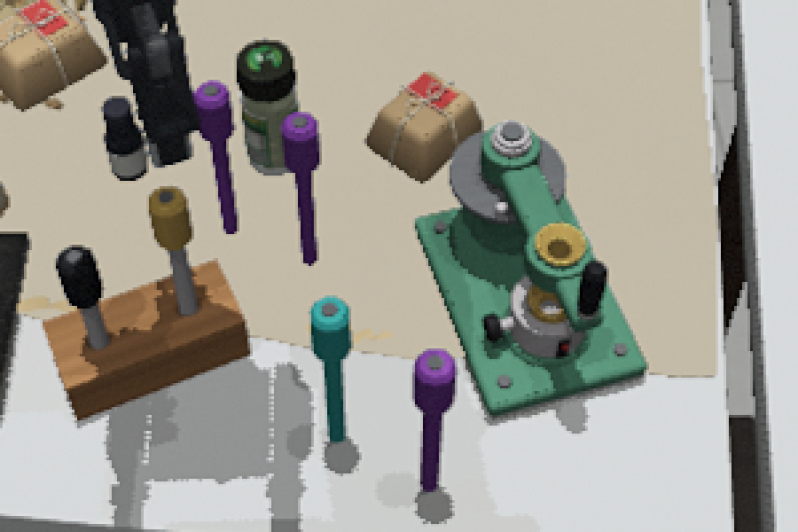

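The arm is seated: bushing at t3 (561,220) and s3 (560,244), directly over the die. The brass punch is still upright in its hole. Next I grasp and lift it, carry it over the bushing and check the tip.

```bash
cat > c.py <<'E'
from geo import *
import cv2
r=np.radians
np.set_printoptions(precision=4,suppress=True)
S=lambda u,v:(180+u/2.66,170+v/2.66)
T=lambda u,v:(190+u/2.8,155+v/2.8)
M=tri(S(560,244),T(561,220));print("mouth",M)
print(env.move_l([*B,.138],max_speed=.12,contact_N=10))
hand.gripper_close(force=60); print("gap",env.read_finger_gap(),env.read_position(),env.read_wrist_force())
env.move_l([*B,.31],max_speed=.12); print(env.read_wrist_force(),env.read_finger_gap())
env.move_ptp([*D,.31],rv(r(-45)));env.pause(.2)
for c in("scene","top"):
    im=snapshot(c);cv2.imwrite(f"pics/{c}4.png",im[:,:,::-1])
    for n in ("long_punch",): print(c,[(round(d["conf"],2),np.round(d["box"]).tolist()) for d in search_frame(n,c)[:5]])
p=env.read_position();print(p,env.read_time())
print("expected tip px",proj("scene",[p[0],p[1],p[2]-.13]),proj("top",[p[0],p[1],p[2]-.13]))
a=cv2.imread("pics/scene4.png")[140:290,300:500];cv2.imwrite("pics/s5.png",cv2.resize(a,None,fx=4,fy=4,interpolation=3))
E
python3 c.py
```

```text
mouth [0.5823 0.1549 0.1173]
False
gap 0.26243717111565956 [0.477  0.3611 0.1385] [0.3765 0.0596 2.9669]
[-0.0733 -0.2937 -1.4211] 0.2622277681701462
scene []
top [(0.75, [333.0, 295.0, 349.0, 313.0]), (0.67, [285.0, 233.0, 300.0, 252.0]), (0.64, [247.0, 235.0, 266.0, 260.0]), (0.52, [371.0, 299.0, 389.0, 315.0])]
[0.5805 0.1554 0.31  ] 16.2833
expected tip px [393.637  238.0693] [395.104  227.4759]
```

View pics/s5.png

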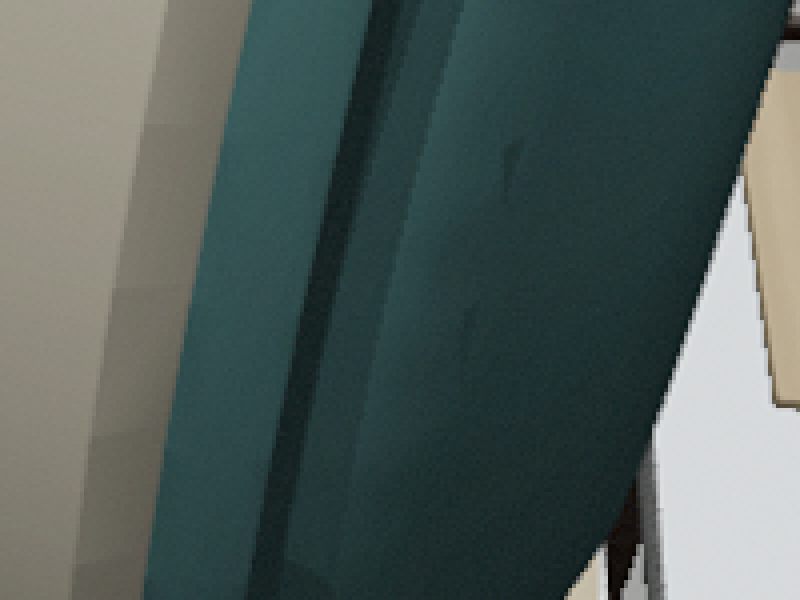

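The robot's own links hide the tip. The gap (22 mm) and the 1.5–2 N weight confirm it is held, so I insert by feel.

```bash
cat > d.py <<'E'
from geo import *
np.set_printoptions(precision=4,suppress=True)
X=np.array([.5812,.1550])
env.move_l([*X,.262],max_speed=.1); f0=env.read_wrist_force();print(f0)
for z in(.245,.236,.228,.218,.205,.195):
    c=env.move_l([*X,z],max_speed=.04,contact_N=8); print(z,c,env.read_position(),env.read_wrist_force()-f0,env.read_moment(),env.read_time())
    if c:break
E
python3 d.py
```

```text
[ 0.7727 -0.013  -0.5754]
0.245 False [0.5812 0.155  0.2448] [-2.0311 -0.1572 -1.6737] [ 0.0528 -0.0377  0.0151] 17.4917
0.236 False [0.581  0.155  0.2356] [-1.3355 -0.3724 -0.7712] [-0.0045 -0.0153 -0.0077] 17.8667
0.228 False [0.581  0.155  0.2275] [-0.4512 -0.1213 -0.7023] [ 0.0377  0.0473 -0.0332] 18.2167
0.218 False [0.581  0.155  0.2176] [ 0.1946  0.4219 -1.5443] [ 0.0239 -0.0148  0.0307] 18.6167
0.205 False [0.5811 0.155  0.2046] [-0.8603  0.8626 -0.9103] [-0.0003 -0.0141  0.0167] 19.0917
0.195 False [0.581  0.155  0.1946] [-0.5054  0.3787 -0.5934] [-0.0236  0.0185 -0.05  ] 19.4917
```

```bash
cat > e.py <<'E'
from geo import *
np.set_printoptions(precision=4,suppress=True)
X=np.array([.5811,.1550]); f0=env.read_wrist_force()
for z in(.187,.180,.174,.170,.166,.163,.161):
    c=env.move_l([*X,z],max_speed=.03,contact_N=18); f=env.read_wrist_force()-f0; print(z,c,env.read_position(),f,env.read_moment(),env.read_finger_gap(),env.read_time())
    if c or f[2]>16:break
E
python3 e.py
```

```text
0.187 False [0.5809 0.155  0.1867] [ 0.2404 -0.4422 -0.0349] [ 0.0044 -0.036   0.0188] 0.2636808102611078 19.9083
0.18 False [0.5809 0.155  0.1797] [-0.7259 -0.3277 -0.6177] [-0.0054 -0.0315 -0.041 ] 0.2614983389086222 20.2917
0.174 False [0.5817 0.1551 0.1747] [ 0.3711 -0.5071  4.6311] [-0.0407 -0.0958  0.0155] 0.2629895096181999 20.6417
0.17 False [0.5816 0.155  0.1703] [0.8844 0.0422 6.5449] [-0.039  -0.1955  0.0153] 0.26376021677637046 20.925
0.166 False [0.5816 0.1551 0.1665] [ 0.1414 -0.1433  7.3381] [-0.0323 -0.1605  0.0183] 0.26238204438800233 21.2083
0.163 False [0.5817 0.1551 0.1638] [ 0.8048 -1.0933  7.593 ] [ 0.0234 -0.0128  0.0047] 0.26123173896793994 21.4583
0.161 False [0.5818 0.1551 0.1623] [0.0011 0.7653 9.1444] [-0.0247 -0.0205 -0.0112] 0.2602286779776951 21.7083
```

```bash
cat > f.py <<'E'
from geo import *
import cv2
np.set_printoptions(precision=4,suppress=True)
hand.gripper_close(force=90)
for z in(.159,.157,.155,.153):
    c=env.move_l([.5811,.1550,z],max_speed=.02,contact_N=15); f=env.read_wrist_force(); print(z,c,env.read_position(),f,env.read_finger_gap(),env.read_time())
    if c or f[2]>20:break
env.pause(.5);print(env.read_position(),env.read_wrist_force(),env.read_finger_force())
cv2.imwrite("pics/s6.png",cv2.resize(snapshot("scene")[170:350,300:500,::-1],None,fx=3,fy=3,interpolation=3))
E
python3 f.py
```

```text
0.159 False [0.5822 0.1553 0.1622] [-1.5204  0.3447 17.339 ] 0.25487665337294513 22.175
0.157 False [0.5826 0.1555 0.1621] [-3.7196 -0.1626 24.4988] 0.2541700527902042 22.425
[0.5826 0.1555 0.1621] [-3.4495 -0.3127 24.2854] 89.32386122178286
```

View pics/s6.png

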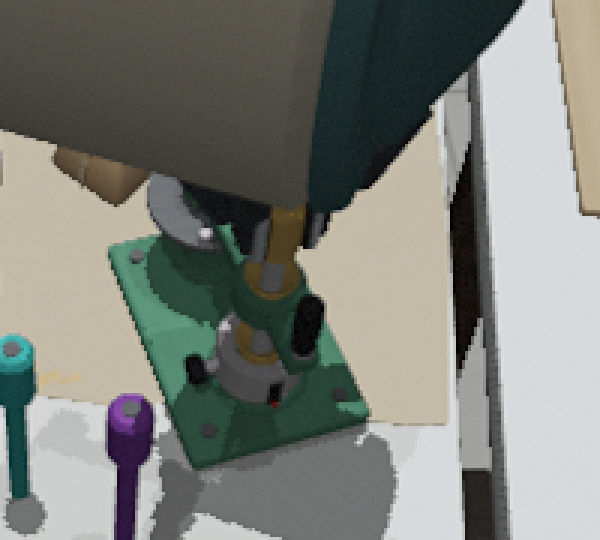

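The rod runs through the bushing (272,275) into the die (260,345). The red pin is at the bottom of its slot (274,403) and the arm is still seated. The TCP stopped hard at 0.162, which is where full depth should be.

```bash
python3 -c "
from cell import *
print(env.hand_in())"
```

```text
the job is handed in; nothing more can be done
None
```

I handed the job in with the guide arm seated and the long punch through the bushing into the die, held pressed with the ejector on its stop; the short punch, jar, bottle and packet were not touched, and I don't have the judge's verdict.

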